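Seat a cabochon in the collet and hold the cam lever at full lift

ROBOT

A 6-joint arm with a two-finger parallel gripper is mounted at the origin on the work surface. World frame = base frame: x ahead of the robot, y to its left, z up, the work surface at z = 0. Lengths are in m, angles in rad, forces in N, time in s.
With the tool pointing down it reaches from about 0.35 to 0.875 m from the base axis. Payload 4.2 kg.
Tool frame: the origin (TCP) lies between the finger pads; the fingertips stand 22 mm ahead of it and the grasp point (between the pads) lies 3 mm ahead of it; z points along the fingers, y is the line along which they close (so a half turn about z gives the same grasp; the last joint's range is limited). The gripper opens to 87 mm and grips with 3 to 60 N. Pads are 19 mm wide; open, the fingers measure 117 mm over their backs; the gripper's body (75 mm by 190 mm) begins 51 mm behind the grasp point.
Start: joints at [-0.984, 0.385, 0.008, 0, -1.194, -0.259], TCP at [0.201, -0.592, 0.245] pointing down, gripper open.
Joint ranges: [-3.14, 3.14], [-1.21, 2.06], [-1.07, 1.41], [-3.16, 2.05], [-2.99, -0.16], [-3.1, 3.1]. Speed limits (rad/s): [2.79, 2.79, 3.14, 3.14, 3.14, 3.14].

INTERFACE

Orientations are given as a unit quaternion [x, y, z, w].
In Python, from cell import env gives the robot as it stands.
- The arm moves only by the shell command python3 -m jog 'ROWS' [FORCE]. ROWS is JSON, a list of rows, each a list of 7 numbers: the shift along the tool's x, y, z in m, then the turn, a rotation vector about the tool's x, y, z in degrees, then the finger opening in m, from 0 to 0.087. In form: [[dx, dy, dz, rx, ry, rz, jaw], ...]. A call has 1 to 12 rows; each row is the pose to reach, as a shift and turn from the pose commanded when the call began, along the tool's axes at that moment; what a row does not reach only later rows make up. A row lasts 1/10 s, in which the tool goes at most 50 mm and 8.59 degrees, less where a joint would pass 70% of its speed; a pose out of reach is approached as far as the arm can. A call with a gripper value outside its range is refused whole. The fingers move at their own pace and stop on an object; FORCE is the grip in N (left out, the last holds). Time passes only in rows, so rows that repeat a pose let the fingers close. It gives the time, the measured TCP pose, the force, the opening and the grip force at its end, in the units of the state.
- env.state(): the state, without advancing time (a new reading comes with each control period).
- env.grab_frame(name): name is "scene" or "top" or "wrist"; returns a dict with "color" (400x640x3 uint8, red, green, blue), "fov_y" (degrees; the focal length in pixels is half the picture's height over the tangent of half this angle, whatever the lens; pixels are square), "cx", "cy" (the principal point, pixels), "T" (4x4, takes a point from camera to world coordinates). Camera axes: x right, y up, looking along -z (the intrinsics and any distortion apply to the point x, -y, -z); pixel columns grow to the right and rows downward; lengths in m; the calibration is good to about 2 mm. A picture is of the moment at which its call begins. There is no depth.
- env.sign_off(): hands the job in; it is judged then, once.
Trained networks look in a picture, given as the dict that the camera call returned (one of the last four; its "shot" number tells which), for a name from the list of things; names that differ only in an ending like _2 or _b are one class to them, and where a whole thing is asked for, a point or a joint stands for the part that bears it (a point fixed in the world has none). Each returns a list of dicts, best first, with "p" (0 to 1); they miss things now and then, are a little off and sometimes report something else, mostly with a low value. They report only what shows in the picture. A call takes as long as a camera call.
- env.search_frame(name, picture): "xyz" ([x, y, z] in m, in world coordinates, good to about 4 mm: the middle of the surface that is visible of it).
- env.place_of(name, picture): "xyz" ([x, y, z] in m, in world coordinates, good to about 4 mm: a listed point, or the origin of a listed thing).
The state is a dict: "time": time; "joint_pos": joint angles; "dq": joint speeds; "joint_torque": joint torques, N m; "tool_pos": TCP position; "orientation": TCP orientation; "ft_force": force on the tool from outside, world axes, zero at the start; "ft_torque": the same for the moment, N m; "opening": finger opening in m; "gripper_force": force on a finger pad.
Only numpy, scipy, OpenCV 4.12 (cv2) and the standard library are available. Lean on these libraries where they do the work, as an engineer would, in place of code of your own. Each camera call takes 0.05 s, during which the arm holds its last target. There are 200 camera calls.

TASK

Press the blue pendant stone down into the collet of the gluing fixture until it is fully home, while the brass collar around it is still down. Then take the red grip of the cam lever and swing the lever up to the cam's highest lift, where it stands straight up and the collar is fully raised; a spring pulls it back, so keep hold of the grip and finish while still holding the lever there. Leave the bead tub, pliers, bangle and glue bottle where they are.

Things in the scene. Friction and masses are not known exactly. Their poses are not given: they have to be found in the camera images.
- fixture: Gluing fixture fixed on the bench: grey plate 100 (x) by 200 (y) by 20 mm. Origin: centre of its underside; z up. In its frame: aluminium collet (47 mm across, rim at z 78 mm) at x 0, y +50, in a brass collar (68 mm across); two bearing blocks 54 mm high and the cam (reaches x -32) lie between y -48 and 0; the lever swings in the plane y = -60 mm, at rest pointing to -x.
- stone_top (a point): Highest point of the pendant: a round gold setting of 36 mm diameter with a domed blue glass stone (33 mm wide, dome 8 mm high above the setting), sitting upright in the collet on its axis. It is 92 mm above the bench when joint stone is 0 and 86 mm when fully home.
- stone (a joint): How far the pendant is pressed down into the collet, m: 0 = standing 6 mm proud, 0.006 = fully home on its stop, the gold setting's edge flush with the collet rim. It is a tight sliding fit: about 7 N moves it slowly straight down (it needs a little more to move faster), and it stays where it is left.
- lever (a joint): Angle of the cam lever, rad: 0 = rest stop, pointing to the fixture's -x, 15 degrees above level; grows as the grip swings up and over to +x. 1.309 = straight up = highest lift; beyond it the lift falls again, stop at 1.9. A return spring (0.2 N m per rad) with 0.13 N m friction: about 4 N at the grip lifts it to the top, 1 to 2 N holds it there; let go there, it falls back.
- lever_pivot (a point): Point on the lever's axis in the plane in which the grip swings: x 0, y -60, z 42 mm in the fixture's frame. The axis runs along the fixture's y.
- knob: Red grip at the end of the steel lever rod (10 mm diameter): a round barrel of 30 mm diameter, 34 mm long along the fixture's y, flat ends; it revolves freely about that axis. Origin: its centre, 110 mm from point lever_pivot: 70 mm above the bench at lever 0, 152 mm when upright. Pinched on its flat ends (fingers closing along the fixture's y) it turns as the lever swings.
- collar (a joint): How far the cam has lifted the brass collar, m: 0 = down (its top 69.5 mm above the bench), 0.010 = highest lift with the lever upright. Driven by the lever only: 0.0135 * (sin(0.262 + lever) - 0.259).
- tub: Bystander, loose: clear plastic tub 90 (x) by 120 (y) by 40 mm with blue and pearl beads. Origin: centre of its underside.
- pliers: Bystander, loose: small pliers with purple handles, 140 mm long, 56 mm wide, 13 mm high, lying along own x, jaws to +x. Origin: on the bench under the pivot.
- bangle: Bystander, loose: brass cuff ring of 68 mm diameter, 34 mm high, standing flat. Origin: centre of its underside.
- glue: Bystander, loose: small white glue bottle, 36 mm diameter, 85 mm high, orange cap. Origin: centre of its underside.

How it is judged:
On the way, in this order (a step that is already met when the one before it is completed fails the run):
1. the stone is pressed fully home while the lever is still low and the collar down (value of joint stone above 0.005 m and value of joint lever below 0.5 rad), for 0.2 s.
2. the lever is upright, at the cam's highest lift, held by the grip (value of joint lever between 1.169 and 1.449 rad and value of joint collar above 0.009 m and contact force between the fingers and knob above 1 N), for 0.3 s.
At the end, for the whole second after the job is handed in: The stone is home to within 1 mm; the lever stands still within 0.14 rad (8 degrees) of upright with the collar lifted more than 9 of its 10 mm; the fingers are still on the grip with more than 1 N; tub, pliers, bangle and bottle are within 30 mm of where they stood (all of step 2 and value of joint stone above 0.005 m and velocity of joint lever between -0.1 and 0.1 rad/s and distance of each of tub, pliers, bangle, glue from where it was at the start of the episode below 0.03 m); the arm keeps its last pose, push and grip.
It fails at once if the collar is raised over halfway while the stone is not home (value of joint collar above 0.006 m and value of joint stone below 0.0045 m).
It fails at once if a bystander is pushed away (distance of any of tub, pliers, bangle, glue from where it was at the start of the episode above 0.03 m).
It fails at once if a bystander is tipped over (angle between any of tub, pliers, bangle, glue's own z axis and vertical above 0.5 rad).
It also fails if it takes over 48 s, if anything falls off the work surface, if the arm or the gripper's body presses on something with over 40 N, if the wrist force passes 120 N, or if a joint passes its speed limit or range.

## Working session

There is one attempt and no reset: what is moved stays moved. The work goes in short steps, Python scripts to look and compute and a shell command to move; the robot and the scene stay as the last step left them, time stands still between calls to the robot, and variables do not carry over. Pictures are saved under pics/ and viewed, at most 10 in all, crops included, and the job is handed in when it is done.

```bash
mkdir -p pics
cat > h.py <<'E'
from cell import env
import numpy as np, cv2
from scipy.spatial.transform import Rotation as R
def tool(p):  # world point -> shift in tool axes
    s=env.state(); return R.from_quat(s["orientation"]).inv().apply(np.array(p)-s["tool_pos"])
E
python3 - <<'E'
from h import *
np.set_printoptions(precision=4,suppress=True)
s=env.state(); print({k:np.round(v,3) for k,v in s.items()})
print(R.from_quat(s["orientation"]).as_matrix())
for c in ("scene","top"):
    f=env.grab_frame(c); cv2.imwrite(f"pics/{c}0.png",f["color"][:,:,::-1])
    for n in ("fixture","stone_top","lever_pivot","knob","tub","pliers","bangle","glue"):
        print(c,n,[(np.round(d["xyz"],4),round(d["p"],2)) for d in env.place_of(n,f)[:2]])
E
```

```text
{'time': np.float64(0.0), 'joint_pos': array([-0.984,  0.386,  0.007, -0.001, -1.194, -0.259]), 'dq': array([ 0.001, -0.001,  0.   ,  0.   ,  0.002,  0.   ]), 'joint_torque': array([ -0.002, -39.067,  18.74 ,   4.22 ,   0.011,  -0.   ]), 'tool_pos': array([ 0.201, -0.591,  0.243]), 'orientation': array([-0.163,  0.987,  0.001, -0.   ]), 'ft_force': array([ 0.303,  0.686, -0.571]), 'ft_torque': array([-0.009, -0.01 ,  0.003]), 'gripper_force': np.float64(0.0), 'opening': np.float64(0.087)}
[[-0.9468 -0.3218 -0.0008]
 [-0.3218  0.9468  0.002 ]
 [ 0.0001  0.0022 -1.    ]]
scene fixture [(array([ 0.6261, -0.1021, -0.002 ]), 0.69)]
scene stone_top [(array([ 0.6397, -0.0525,  0.0902]), 0.46)]
scene lever_pivot [(array([ 0.6149, -0.1597,  0.0386]), 0.84)]
scene knob [(array([ 0.5135, -0.1354,  0.0791]), 0.61), (array([ 0.6424, -0.0527,  0.0891]), 0.56)]
scene tub [(array([ 0.6106,  0.3799, -0.0019]), 0.72)]
scene pliers [(array([ 0.584 , -0.3518, -0.0002]), 0.61)]
scene bangle [(array([ 0.3938,  0.2753, -0.0002]), 0.89), (array([ 0.6277, -0.1047, -0.0046]), 0.25)]
scene glue [(array([ 0.395 , -0.2557, -0.0023]), 0.74)]
top fixture [(array([ 0.6254, -0.1003, -0.0007]), 0.87)]
top stone_top [(array([ 0.6403, -0.0499,  0.093 ]), 0.57)]
top lever_pivot [(array([ 0.6143, -0.1595,  0.0405]), 0.93)]
top knob [(array([ 0.5138, -0.1349,  0.0774]), 0.51)]
top tub [(array([0.6048, 0.3779, 0.0056]), 0.62), (array([ 0.5833, -0.3538, -0.0035]), 0.32)]
top pliers [(array([ 0.5829, -0.3526, -0.0024]), 0.71)]
top bangle [(array([0.3926, 0.2744, 0.0013]), 0.63)]
top glue [(array([ 0.3931, -0.2535,  0.0025]), 0.43)]
```

View pics/top0.png

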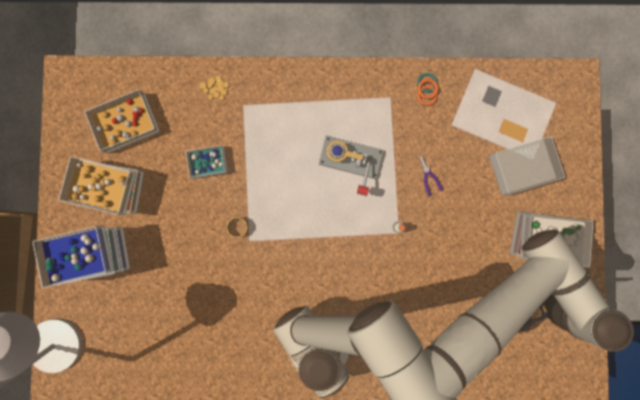

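View pics/scene0.png

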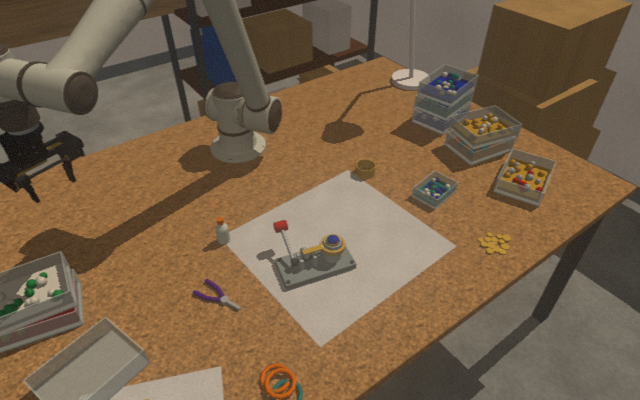

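Run:
```python
from h import *
print(tool([0.640,-0.0515,0.18]).round(4))
```

```text
[-0.5893  0.3702  0.0646]
```

```bash
python3 -m jog '[[-0.04,0.025,0.0,0,0,3,0.0],[-0.08,0.05,0.0,0,0,6,0.0],[-0.12,0.075,0.0,0,0,9,0],[-0.16,0.1,0.0,0,0,12,0],[-0.2,0.125,0.0,0,0,15,0],[-0.24,0.15,0.0,0,0,18,0],[-0.28,0.175,0.0,0,0,21,0],[-0.32,0.2,0.01,0,0,24,0],[-0.36,0.225,0.02,0,0,27,0],[-0.40,0.25,0.03,0,0,30,0],[-0.44,0.275,0.04,0,0,32.3,0],[-0.48,0.3,0.05,0,0,32.3,0]]' 10
python3 - <<'E'
from h import *
print(tool([0.640,-0.0515,0.18]).round(4), R.from_quat(env.state()["orientation"]).as_matrix().round(3),env.state()["joint_pos"])
E
```

```text
time: 2.1
tool_pos: [0.5602, -0.1514, 0.1945]
orientation: [0.118, 0.993, -0.0, 0.0]
ft_force: [0.7, -0.8, 0.4]
opening: 0.0028
gripper_force: 0.0
[-0.0542  0.1158  0.0146] [[-0.972  0.234  0.001]
 [ 0.234  0.972 -0.   ]
 [-0.001  0.    -1.   ]] [ 1.51198054e-02  3.49070530e-01 -1.78822184e-01  2.07381159e-04
 -1.04215801e+00 -1.82224335e+00]
```

```bash
python3 -m jog '[[-0.018,0.038,0.005,0,0,0,0],[-0.036,0.076,0.01,0,0,0,0],[-0.054,0.108,0.0146,0,0,0,0],[-0.054,0.114,0.0146,0,0,0,0],[-0.054,0.114,0.0146,0,0,0,0]]'
python3 - <<'E'
from h import *
for c in ("wrist","top"):
    f=env.grab_frame(c); cv2.imwrite(f"pics/{c}1.png",f["color"][:,:,::-1])
    for n in ("stone_top","knob","lever_pivot"):
        print(c,n,[(np.round(d["xyz"],4),round(d["p"],2)) for d in env.place_of(n,f)[:2]])
print(env.state()["tool_pos"],env.state()["ft_force"])
E
```

```text
time: 2.6
tool_pos: [0.6384, -0.0538, 0.1793]
orientation: [0.117, 0.993, -0.0, -0.001]
ft_force: [-0.3, -1.9, 0.7]
opening: 0.0004
gripper_force: 0.0
wrist stone_top [(array([ 0.6404, -0.0523,  0.089 ]), 0.81)]
wrist knob [(array([ 0.5127, -0.1361,  0.0805]), 0.67), (array([ 0.628 , -0.1053,  0.0009]), 0.41)]
wrist lever_pivot [(array([ 0.6124, -0.1558,  0.0409]), 0.84)]
top stone_top []
top knob [(array([ 0.5116, -0.1361,  0.0724]), 0.44)]
top lever_pivot [(array([ 0.6119, -0.1606,  0.0425]), 0.72)]
[ 0.63794071 -0.05570055  0.18043423] [ 0.16934269  0.77755604 -0.12098859]
```

View pics/wrist1.png

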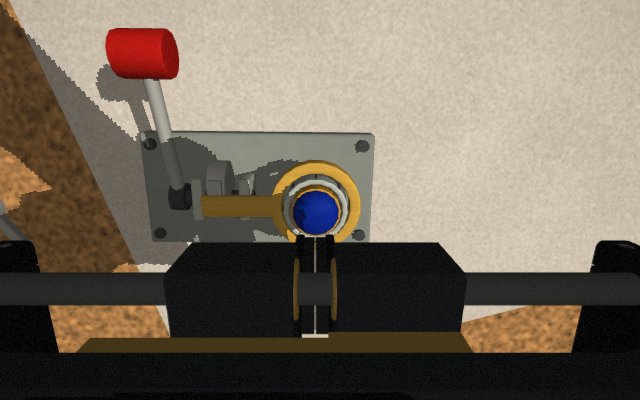

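```bash
python3 -m jog '[[-0.001,0.004,0.02,0,0,0,0],[-0.001,0.004,0.04,0,0,0,0],[-0.001,0.004,0.055,0,0,0,0],[-0.001,0.004,0.06,0,0,0,0],[-0.001,0.004,0.063,0,0,0,0],[-0.001,0.004,0.065,0,0,0,0],[-0.001,0.004,0.067,0,0,0,0],[-0.001,0.004,0.068,0,0,0,0],[-0.001,0.004,0.068,0,0,0,0]]' 20
```

```text
time: 3.9
tool_pos: [0.6407, -0.0513, 0.1133]
orientation: [0.117, 0.993, 0.0, 0.001]
ft_force: [-2.1, 0.2, 3.8]
opening: 0.0004
gripper_force: 2.1
```

```bash
python3 -m jog '[[0,0,0.001,0,0,0,0],[0,0,0.002,0,0,0,0],[0,0,0.003,0,0,0,0],[0,0,0.004,0,0,0,0],[0,0,0.005,0,0,0,0],[0,0,0.006,0,0,0,0],[0,0,0.006,0,0,0,0],[0,0,0.006,0,0,0,0]]'
```

```text
time: 4.7
tool_pos: [0.6407, -0.0513, 0.1084]
orientation: [0.117, 0.993, -0.0, 0.001]
ft_force: [-2.6, -0.1, 9.5]
opening: 0.0006
gripper_force: 4.6
```

```bash
python3 -m jog '[[0,0,0.001,0,0,0,0],[0,0,0.002,0,0,0,0],[0,0,0.003,0,0,0,0],[0,0,0.003,0,0,0,0]]'
```

```text
time: 5.1
tool_pos: [0.6408, -0.0513, 0.1082]
orientation: [0.117, 0.993, -0.0, 0.002]
ft_force: [-8.1, 2.0, 19.2]
opening: 0.0006
gripper_force: 10.1
```

```bash
python3 -m jog '[[0,0,0.001,0,0,0,0],[0,0,0.001,0,0,0,0],[0,0,0.001,0,0,0,0]]'
python3 -m jog '[[0,0,-0.01,0,0,0,0],[0,0,-0.04,0,0,0,0.03],[0,0,-0.08,0,0,0,0.06],[0,0,-0.08,0,0,0,0.06]]'
python3 - <<'E'
from h import *
f=env.grab_frame("wrist"); cv2.imwrite("pics/wrist2.png",f["color"][:,:,::-1])
for n in ("stone_top","knob","lever_pivot"):
    print(n,[(np.round(d["xyz"],4),round(d["p"],2)) for d in env.place_of(n,f)[:2]])
print(tool([0.5125,-0.1358,0.16]),tool([0.5125,-0.1358,0.067]),env.state()["tool_pos"])
E
```

```text
time: 5.4
tool_pos: [0.6409, -0.0513, 0.1082]
orientation: [0.117, 0.993, -0.0, 0.002]
ft_force: [-9.7, 2.0, 23.4]
opening: 0.0009
gripper_force: 11.9
time: 5.8
tool_pos: [0.6437, -0.0513, 0.1885]
orientation: [0.117, 0.993, 0.001, 0.006]
ft_force: [1.4, 0.9, 1.0]
opening: 0.017
gripper_force: 0.0
stone_top [(array([ 0.6401, -0.0518,  0.086 ]), 0.84)]
knob [(array([ 0.5117, -0.1365,  0.0792]), 0.89)]
lever_pivot [(array([ 0.6175, -0.1558,  0.042 ]), 0.75), (array([ 0.6395, -0.0538,  0.0829]), 0.26)]
[ 0.10348629 -0.11192049  0.0209473 ] [ 0.10328233 -0.11189944  0.11394707] [ 0.63936196 -0.05122956  0.18069497]
```

View pics/wrist2.png

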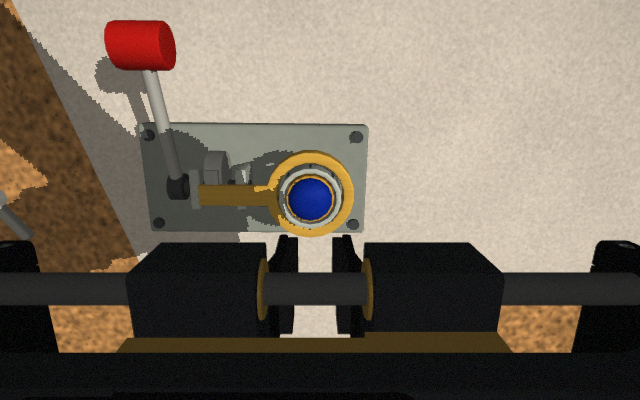

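```bash
python3 -m jog '[[0.026,-0.028,0,0,0,0,0.06],[0.052,-0.056,0.0,0,0,0,0.06],[0.078,-0.084,0.0,0,0,0,0.06],[0.104,-0.1115,0.01,0,0,0,0.06],[0.104,-0.1115,0.03,0,0,0,0.06],[0.104,-0.1115,0.05,0,0,0,0.06],[0.104,-0.1115,0.05,0,0,0,0.06],[0.104,-0.1115,0.05,0,0,0,0.06]]'
python3 - <<'E'
from h import *
f=env.grab_frame("wrist"); cv2.imwrite("pics/wrist3.png",f["color"][:,:,::-1])
print([(np.round(d["xyz"],4),round(d["p"],2)) for d in env.place_of("knob",f)[:2]])
print(tool([0.512,-0.1352,0.073]),env.state()["tool_pos"],R.from_quat(env.state()["orientation"]).as_matrix().round(3))
E
```

```text
time: 6.8
tool_pos: [0.5127, -0.1354, 0.1312]
orientation: [0.118, 0.993, -0.0, -0.001]
ft_force: [0.6, -1.2, -0.5]
opening: 0.0597
gripper_force: 0.0
[(array([ 0.5138, -0.1373,  0.0761]), 0.68)]
[ 0.00168528 -0.00031254  0.05943319] [ 0.51366118 -0.13527542  0.13243464] [[-0.972  0.233  0.001]
 [ 0.233  0.972 -0.   ]
 [-0.001 -0.    -1.   ]]
```

View pics/wrist3.png

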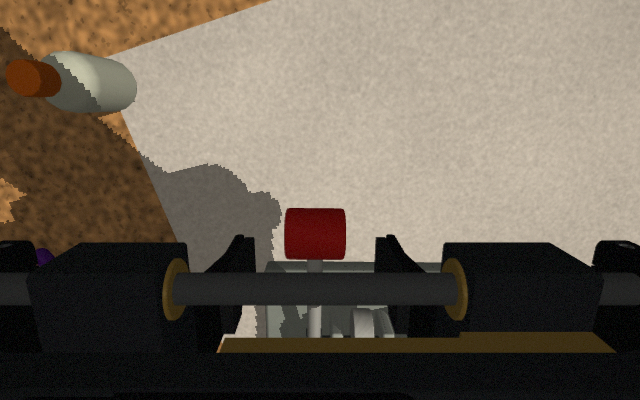

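```bash
python3 -m jog '[[0.001,0,0.02,0,0,0,0.06],[0.001,0,0.04,0,0,0,0.06],[0.001,0,0.055,0,0,0,0.06],[0.001,0,0.0595,0,0,0,0.06],[0.001,0,0.0595,0,0,0,0.06],[0.001,0,0.0595,0,0,0,0.03],[0.001,0,0.0595,0,0,0,0.03],[0.001,0,0.0595,0,0,0,0.03],[0.001,0,0.0595,0,0,0,0.03],[0.001,0,0.0595,0,0,0,0.03]]' 20
python3 - <<'E'
from h import *
s=env.state(); print(s["tool_pos"],s["opening"],s["ft_force"])
f=env.grab_frame("wrist"); cv2.imwrite("pics/wrist4.png",f["color"][:,:,::-1])
E
```

```text
time: 7.9
tool_pos: [0.5121, -0.1353, 0.0728]
orientation: [0.118, 0.993, -0.0, 0.0]
ft_force: [0.2, -0.1, 0.5]
opening: 0.0337
gripper_force: 20.0
[ 0.51213813 -0.13528073  0.07281676] 0.03366976137195105 [ 0.22890469 -0.14055177  0.49850158]
```

View pics/wrist4.png

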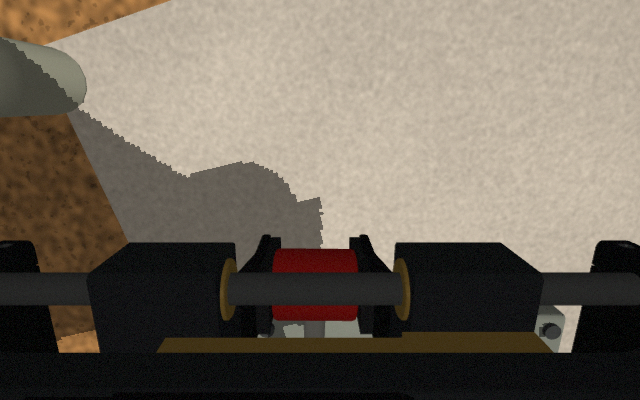

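```bash
python3 -m jog '[[-0.003,0,-0.009,0,0,0,0.03],[-0.0066,0,-0.018,0,0,0,0.03],[-0.011,0,-0.0265,0,0,0,0.03],[-0.0161,0,-0.0346,0,0,0,0.03],[-0.022,0,-0.0422,0,0,0,0.03],[-0.0285,0,-0.0493,0,0,0,0.03],[-0.0356,0,-0.0558,0,0,0,0.03],[-0.0432,0,-0.0616,0,0,0,0.03],[-0.0432,0,-0.0616,0,0,0,0.03],[-0.0432,0,-0.0616,0,0,0,0.03]]' 25
```

```text
time: 8.95
tool_pos: [0.5565, -0.146, 0.1299]
orientation: [0.118, 0.993, 0.0, 0.002]
ft_force: [15.9, -9.3, -28.1]
opening: 0.0339
gripper_force: 25.0
```

Run:
```python
from h import *
s=env.state(); print(s["tool_pos"],s["ft_force"],s["ft_torque"])
f=env.grab_frame("scene")
for n in("knob","lever_pivot"): print([(np.round(d["xyz"],4),round(d["p"],2)) for d in env.place_of(n,f)[:2]])
c=f["color"][180:300,220:380,::-1]; cv2.imwrite("pics/s5.png",cv2.resize(c,None,fx=5,fy=5,interpolation=cv2.INTER_CUBIC))
```

```text
[ 0.556506   -0.14599369  0.12994672] [ 15.85557451  -9.29076137 -28.12832692] [-2.63254597e+00 -4.16595498e+00 -2.35643737e-03]
[(array([ 0.5591, -0.1437,  0.136 ]), 0.54)]
[(array([ 0.6142, -0.1614,  0.039 ]), 0.61)]
```

View pics/s5.png

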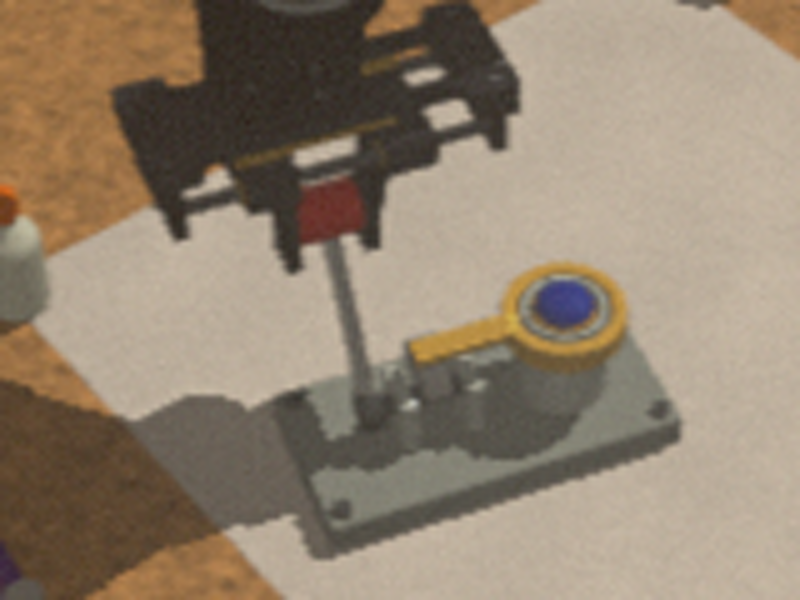

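```bash
python3 -m jog '[[-0.0024,0,0.0046,0,0,0,0.03],[-0.0024,0,0.0046,0,0,0,0.03],[-0.007,0,0.002,0,0,0,0.03],[-0.0125,0,-0.001,0,0,0,0.03],[-0.018,0,-0.0033,0,0,0,0.03],[-0.0231,0,-0.0055,0,0,0,0.03],[-0.0231,0,-0.0055,0,0,0,0.03],[-0.0231,0,-0.0055,0,0,0,0.03]]' 25
```

```text
time: 9.9
tool_pos: [0.5771, -0.1511, 0.1397]
orientation: [0.118, 0.993, -0.0, 0.001]
ft_force: [0.2, -5.5, -7.6]
opening: 0.0336
gripper_force: 25.0
```

```bash
python3 -m jog '[[-0.0055,0,-0.001,0,0,0,0.03],[-0.011,-0.0005,-0.0025,0,0,0,0.03],[-0.0165,-0.0005,-0.0036,0,0,0,0.03],[-0.0223,-0.001,-0.0045,0,0,0,0.03],[-0.03,-0.001,-0.0052,0,0,0,0.03],[-0.0376,-0.001,-0.0056,0,0,0,0.03],[-0.0376,-0.001,-0.0056,0,0,0,0.03],[-0.0376,-0.001,-0.0056,0,0,0,0.03]]' 25
python3 - <<'E'
from h import *
for c in ("scene","top"):
    f=env.grab_frame(c)
    for n in("knob","lever_pivot","stone_top"): print([(np.round(d["xyz"],4),round(d["p"],2)) for d in env.place_of(n,f)[:2]])
    if c=="scene": k=f["color"][180:300,220:380,::-1]; cv2.imwrite("pics/s6.png",cv2.resize(k,None,fx=5,fy=5,interpolation=cv2.INTER_CUBIC))
E
```

```text
time: 10.7
tool_pos: [0.6143, -0.1606, 0.1459]
orientation: [0.118, 0.993, -0.0, 0.002]
ft_force: [-0.7, -1.7, 1.3]
opening: 0.0337
gripper_force: 25.0
[(array([ 0.6125, -0.1607,  0.1525]), 0.73)]
[(array([ 0.6145, -0.1631,  0.04  ]), 0.88), (array([ 0.6282, -0.1032, -0.005 ]), 0.67)]
[(array([ 0.6401, -0.0508,  0.0882]), 0.66)]
[]
[(array([ 0.6112, -0.1569,  0.0422]), 0.88)]
[]
```

View pics/s6.png

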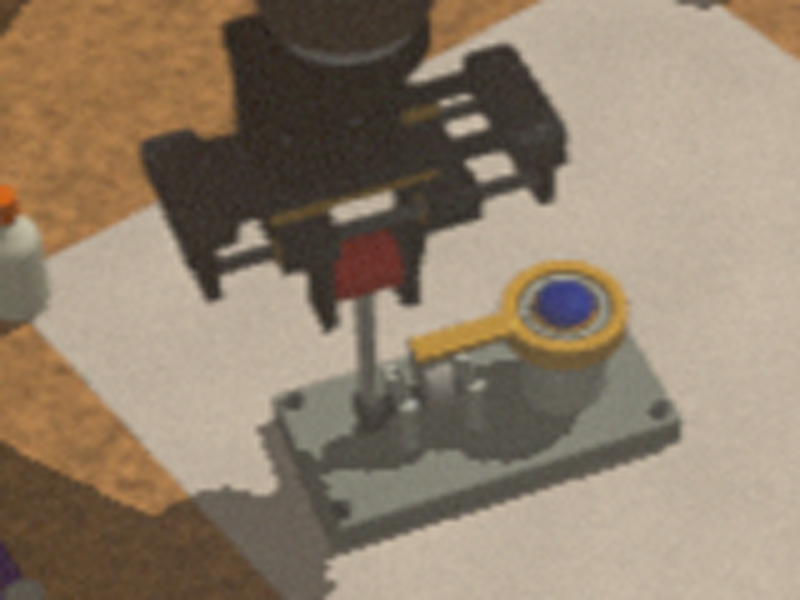

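```bash
python3 -m jog '[[0,0,0,0,0,0,0.03],[0,0,0,0,0,0,0.03],[0,0,0,0,0,0,0.03],[0,0,0,0,0,0,0.03],[0,0,0,0,0,0,0.03]]' 25
python3 - <<'E'
from h import *
print(env.sign_off())
E
```

```text
time: 11.6
tool_pos: [0.6132, -0.1604, 0.1458]
orientation: [0.118, 0.993, -0.0, 0.001]
ft_force: [-0.5, -1.8, 5.4]
opening: 0.0337
gripper_force: 25.0
the job is handed in; nothing more can be done
None
```

I pressed the stone fully home with the collar down, then swung the lever upright (within about 1–2° by my estimate) and handed the job in at 11.6 s still gripping it at 25 N; the sign-off returned no verdict.

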